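# Bring the ring to the torch and set the brake

### The arm

A 6-joint arm with a two-finger parallel gripper is mounted at the origin on the work surface. World frame = base frame: x ahead of the robot, y to its left, z up, the work surface at z = 0. Lengths are in m, angles in rad, forces in N, time in s.
With the tool pointing down it reaches from about 0.275 to 0.825 m from the base axis. Payload 4.9 kg.
Tool frame: the origin (TCP) lies between the finger pads; the fingertips stand 8 mm ahead of it and the grasp point (between the pads) lies 11 mm behind it; z points along the fingers, y is the line along which they close (so a half turn about z gives the same grasp; the last joint's range is limited). The gripper opens to 85 mm and grips with 20 to 120 N. Pads are 22 mm wide; open, the fingers measure 114 mm over their backs; the gripper's body (76 mm by 85 mm) begins 54 mm behind the grasp point. The pads swing forward as they close: fully open they stand 13 mm farther back than shut.
Start: joints at [1.085, 0.326, -0.193, 1.052, 0, 1.437], TCP at [0.19, 0.516, 0.239] pointing down, gripper open.
Joint ranges: [-2.65, 2.65], [-0.97, 1.79], [-1.3, 1.35], [-1.93, 2.1], [-1.47, 1.37], [-3.14, 3.14]. Speed limits (rad/s): [2.57, 2.57, 3.14, 3.14, 3.14, 3.14].

### API

Orientations are given as a unit quaternion [w, x, y, z].
In Python, from plant import robot gives the robot as it stands.
- The arm moves only by the tool play_rows, never from a script. Its argument "rows" is text: rows parted by semicolons, each of 5 numbers parted by spaces: the closure, from -1 (fully open) to 1 (shut), then the shift along the tool's x, y, z as a fraction of full scale, then the turn about the tool's z as a fraction of full scale. In form: jaw x y z twist; .... A call has 1 to 8 rows; each row is the pose to reach, as a shift and turn from the pose commanded when the call began, along the tool's axes at that moment; what a row does not reach only later rows make up. Full scale, the value 1, is 250 mm for a shift and 30 degrees for a turn. A row lasts 1/8 s, in which the tool goes at most 62.5 mm and 10.7 degrees, less where a joint would pass 70% of its speed; a pose out of reach is approached as far as the arm can. A call with a number of a shift or a turn outside -1 to 1 is refused whole. A call with a gripper value outside its range is refused whole. The fingers move at their own pace and stop on an object; the grip force is fixed at half the most. Time passes only in rows, so rows that repeat a pose let the fingers close. It gives the time, the measured TCP pose, the force, the opening and the grip force at its end, in the units of the state.
- robot.state(): the state, without advancing time (a new reading comes with each control period).
- robot.snapshot(name): name is "scene" or "top"; returns the picture (400x640x3 uint8, red, green, blue); there is no depth.
- robot.camera_info(name): a dict with "camera_matrix" (3x3 intrinsics, pixels), "distortion" ([k1, k2, p1, p2, k3] as OpenCV has them; the pictures are not rectified), "origin" and "rotation" of the camera in the world. Camera axes: x right, y up, looking along -z (the intrinsics and any distortion apply to the point x, -y, -z); pixel columns grow to the right and rows downward; lengths in m; the calibration is good to about 2 mm. A picture is of the moment at which its call begins. camera_info takes no time and is no camera call.
- robot.sign_off(): hands the job in; it is judged then, once.
The state is a dict: "time": time; "joints": joint angles; "dq": joint speeds; "joint_efforts": joint torques, N m; "position": TCP position; "tcp_rot": TCP orientation; "force": force on the tool from outside, world axes, zero at the start; "moment": the same for the moment, N m; "grip_width": opening from 0.0 (shut) to 1.0 (fully open); "grip_force": force on a finger pad.
Only numpy, scipy, OpenCV 4.12 (cv2) and the standard library are available. Lean on these libraries where they do the work, as an engineer would, in place of code of your own. Each camera call takes 0.05 s, during which the arm holds its last target. There are 200 camera calls.

### The job

With a fingertip, push the long ball-ended arm of the soldering turntable round until the brass ring in the clip stands straight in front of the torch nozzle. Then push the brake lever beside the turntable all the way round, away from the robot, to its stop. Leave the ring untouched and the crucible, jar and mallet where they are, and finish with the hand clear of everything.

Things in the scene. Friction and masses are not known exactly. Their poses are not given: they have to be found in the camera images.
- stand: Fixed foot of the turntable on a thin grey mat, dark steel, 150 mm across. Origin on the vertical turning axis, at bench height (z = 0).
- pan (a joint): Turntable angle in rad, growing anticlockwise seen from above. The pan is a steel disc 160 mm across, z 40 to 50 mm, with a white 146 by 60 mm slab on it in line with the arm (top at z = 62 mm). It turns freely either way with a steady drag of about 0.10 N m (about 1 N at the arm), stays where it is left without coasting, whatever the brake lever does.
- push_arm_tip (a point): Centre of the black ball (22 mm across) at the end of the long push arm, 154 mm from the axis, z = 48 mm. The arm is a level round steel bar 12 mm thick, running radially from the pan rim (80 mm from the axis) to the ball. Shut fingers fit beside the bar 100 to 130 mm from the axis, tips down to about z = 25 mm; only the mat is below.
- work_ring (a point): The brass ring, 28 mm across, standing upright in a small dark clip fixed on the slab, straight across the axis from the arm, 65 mm from the axis. The point is the ring's centre, z = 100 mm. It turns with the pan. Not to be touched.
- torch: Blue hand torch lying level in a fixed steel rest, its steel nozzle aimed at the turning axis. Origin on the turning axis at z = 0; the torch lies along its +x, from 130 mm (nozzle mouth) to 307 mm out, centreline at z = 100 mm, top at z = 123 mm; foot 85 by 75 mm. It stands where the arm never needs to go when turned anticlockwise.
- torch_nozzle (a point): Centre of the nozzle mouth, 130 mm from the turning axis, z = 100 mm.
- torch_focus (a point): The point straight in front of the nozzle, 65 mm from its mouth and 65 mm from the turning axis, z = 100 mm, where the ring's centre belongs.
- brake_lever (a joint): Angle of the brake lever about its upright pivot in rad: 0 fully off, 1.0 fully on against its stop; grows anticlockwise seen from above, which swings the lever's end away from the robot. It starts near off. Drag about 0.10 N m; stays where it is left, no spring.
- lever_pivot (a point): Pivot of the brake lever, 185 mm from the turning axis at the right-hand (-y) side of the turntable, z = 34 mm.
- lever_tip (a point): Centreline of the black upright peg (16 mm diameter, z 28 to 54 mm) at the end of the lever, 85 mm from the pivot; this point at z = 34 mm. The lever is a level flat steel bar 10 mm wide, z 28 to 40 mm, between pivot and peg; the bench is clear beneath it.
- crucible: Small loose terracotta bowl, 42 mm across and 22 mm high, in the middle of the slab. Origin at the centre of its underside, z = 62 mm. Stays there while the pan turns.
- jar: Loose glass jar, 54 mm across and 60 mm high. Origin at the centre of its underside.
- mallet: Loose hammer, 240 mm long, wooden handle, lying on the bench along its own x. Origin near the middle of its underside.
Things that resemble listed ones, but are neither listed nor needed, are in the scene too. Leave any green look-alike of the part that bears brake_lever alone. There is more than one size of the torch; the job needs the larger.

How it is judged:
By the outcome, as a careful person would: the job done as asked, in the order asked, and still so for the second after the job is handed in, with the robot touching nothing.
It also fails if it takes over 64 s, if anything falls off the work surface, if the arm or the gripper's body presses on something with over 40 N, if the wrist force passes 120 N, or if a joint passes its speed limit or range.

## Working session

There is one attempt and no reset: what is moved stays moved. The work goes in short steps, Python scripts to look and compute and a tool call to move; the robot and the scene stay as the last step left them, time stands still between calls to the robot, and variables do not carry over. Pictures are saved under pics/ and viewed, at most 10 in all, crops included, and the job is handed in when it is done.

Besides the shell and the picture viewer there is one more tool, called after ">>>" as a command line: name --argument value ..., lists and objects as JSON in quotes. play_rows: Moves the arm, as the interface text tells. Shift numbers are shares of 250 mm and turn numbers shares of 30 degrees, none past 1 either way. Its arguments: {"type":"object","properties":{"rows":{"type":"string"}},"required":["rows"]}

```bash
mkdir -p pics; cat > h.py <<'E'
import numpy as np, cv2
from plant import robot
def ray(cam,uv):
    c=robot.camera_info(cam);K=np.array(c["camera_matrix"]);D=np.array(c["distortion"])
    p=cv2.undistortPoints(np.array([[uv]],float),K,D)[0,0]
    return np.array(c["origin"]),np.array(c["rotation"])@np.array([p[0],-p[1],-1.])
def at(cam,uv,z):
    o,d=ray(cam,uv);return o+d*(z-o[2])/d[2]
def px(cam,P):
    c=robot.camera_info(cam);K=np.array(c["camera_matrix"]);D=np.array(c["distortion"])
    q=np.array(c["rotation"]).T@(np.array(P,float)-np.array(c["origin"]));q=q*[1,-1,-1]
    return cv2.projectPoints(q[None],np.zeros(3),np.zeros(3),K,D)[0][0,0]
def snap(cam,fn):
    im=robot.snapshot(cam);cv2.imwrite("pics/"+fn,im[:,:,::-1]);return im
E
python3 - <<'E'
from h import *
snap("top","top0.png");snap("scene","sc0.png")
for c in("top","scene"):
    i=robot.camera_info(c);print(np.round(i["origin"],3),np.round(i["rotation"],2).tolist())
s=robot.state();print(s["time"],s["position"],s["tcp_rot"])
E
```

```text
[0.237 0.018 1.873] [-0.7, -0.05, 0.05, 0.71]
[1.16  0.552 0.847] [0.4, 0.19, 0.37, 0.82]
0.1 [0.18926805 0.51586535 0.23860166] [-2.29246102e-04  1.75012293e-01  9.84565945e-01 -7.38388468e-04]
```

View pics/top0.png

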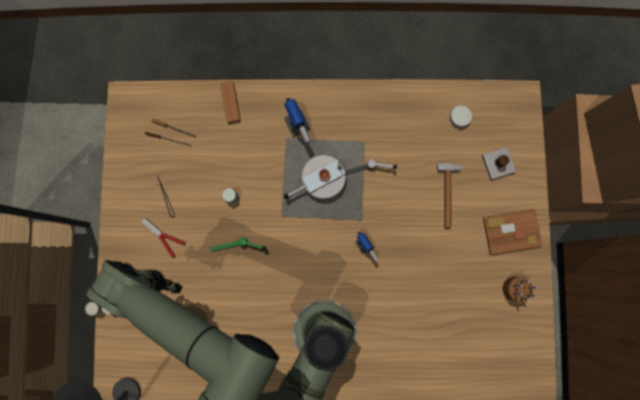

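View pics/sc0.png

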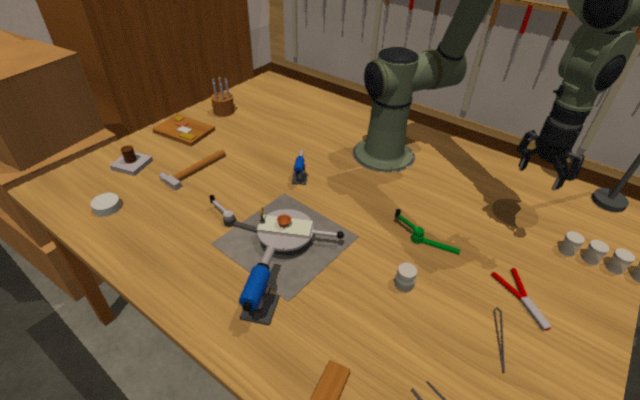

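The top view shows the turntable axis at about (323,178), the arm ball at (290,194), the ring clip near (338,166), the large torch at (298,115), the lever pivot at (372,165) and the peg near (394,168). The scene view agrees.

Look-alikes:
- **Torch:** large blue at (298,115), which I choose, and small blue at (367,245).
- **Lever:** steel on the mat edge at (372–394,166), which I choose, and green at (240,243).
- **Black ends:** the ball at (290,194), which I choose, and the lever peg at (394,168).

The camera rotation is a quaternion, so I'll fix the helper for that.

```bash
sed -i 's/np.array(c\["rotation"\])/R(c)/g' h.py; sed -i '2a from scipy.spatial.transform import Rotation\ndef R(c):\n    q=np.array(c["rotation"]);return Rotation.from_quat(q[[1,2,3,0]]).as_matrix()' h.py
python3 - <<'E'
from h import *
im=cv2.imread("pics/top0.png");sc=cv2.imread("pics/sc0.png")
print(px("top",[0,0,0]))
g=cv2.cvtColor(im,cv2.COLOR_BGR2GRAY);hsv=cv2.cvtColor(im,cv2.COLOR_BGR2HSV)
def blobs(name,cam,img,mask,box,z,mn=6):
    x0,y0,x1,y1=box;m=np.zeros(mask.shape,np.uint8);m[y0:y1,x0:x1]=mask[y0:y1,x0:x1]
    n,l,s,c=cv2.connectedComponentsWithStats(m)
    for i in range(1,n):
        if s[i,4]>=mn: print(name,s[i].tolist(),c[i].round(1),at(cam,c[i],z).round(4))
blobs("dark","top",im,(g<45).astype(np.uint8),(278,135,405,220),.048,4)
b=cv2.inRange(hsv,(100,120,40),(130,255,255))//255
blobs("blue","top",im,b,(270,80,400,270),.1)
hs=cv2.cvtColor(sc,cv2.COLOR_BGR2HSV)
blobs("blueS","scene",sc,cv2.inRange(hs,(100,120,40),(130,255,255))//255,(220,140,330,330),.1)
blobs("darkS","scene",sc,(cv2.cvtColor(sc,cv2.COLOR_BGR2GRAY)<45).astype(np.uint8),(200,185,360,260),.048,4)
w=((hsv[:,:,1]<40)&(g>120)).astype(np.uint8)
blobs("white","top",im,w,(278,135,405,220),.05,10)
a=cv2.resize(im[80:225,270:410],None,fx=5,fy=4.1*5/4.1,interpolation=cv2.INTER_CUBIC)[:600]
b2=cv2.resize(sc[180:330,200:360],None,fx=5,fy=5,interpolation=cv2.INTER_CUBIC)
cv2.imwrite("pics/a.png",cv2.resize(im[95:215,275:405],None,fx=5,fy=5,interpolation=cv2.INTER_CUBIC))
cv2.imwrite("pics/b.png",cv2.resize(sc[185:305,200:360],None,fx=5,fy=5,interpolation=cv2.INTER_CUBIC))
E
```

```text
[324.04515935 331.64009254]
dark [394, 166, 2, 2, 4] [394.5 166.5] [ 0.5985 -0.2601  0.048 ]
dark [367, 168, 6, 2, 7] [369.4 168.6] [ 0.5908 -0.1677  0.048 ]
dark [284, 195, 5, 4, 13] [285.9 196.6] [0.4877 0.1376 0.048 ]
blue [285, 100, 19, 27, 283] [294.1 112.7] [0.7872 0.1068 0.1   ]
blue [358, 234, 14, 17, 138] [364.3 242. ] [ 0.3198 -0.1408  0.1   ]
blueS [295, 156, 9, 17, 116] [299.1 164.1] [ 0.3561 -0.1145  0.1   ]
blueS [240, 264, 30, 46, 798] [255.1 285.9] [0.7855 0.1067 0.1   ]
darkS [210, 196, 4, 6, 16] [211.4 197.9] [ 0.6027 -0.2577  0.048 ]
darkS [225, 220, 10, 6, 34] [229.4 222.8] [ 0.6447 -0.1349  0.048 ]
darkS [338, 232, 5, 6, 28] [339.9 234.5] [0.4885 0.138  0.048 ]
darkS [274, 241, 38, 16, 173] [294.2 250.7] [0.6126 0.077  0.048 ]
darkS [262, 245, 4, 3, 7] [263.4 246.1] [0.651 0.002 0.048]
white [304, 135, 5, 6, 19] [306.1 137.3] [0.7084 0.0647 0.05  ]
white [289, 155, 56, 43, 1317] [321.8 176.4] [0.5617 0.0069 0.05  ]
white [368, 160, 24, 8, 80] [377.1 163.9] [ 0.6079 -0.196   0.05  ]
```

View pics/a.png

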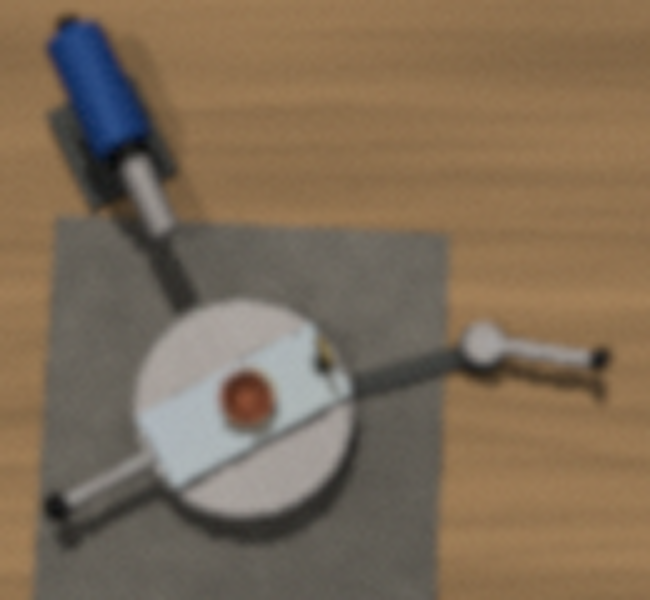

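View pics/b.png

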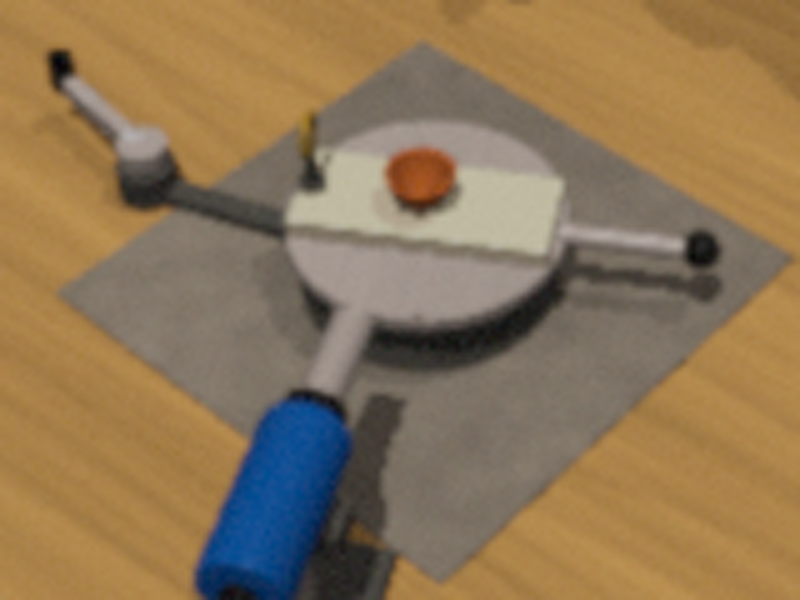

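```bash
python3 - <<'E'
from h import *
f=lambda u,v,x0,y0:((u+.5)/5-.5+x0,(v+.5)/5-.5+y0)
T=lambda u,v,z:at("top",f(u,v,275,95),z)
S=lambda u,v,z:at("scene",f(u,v,200,185),z)
im=cv2.imread("pics/top0.png")
A=[T(134,407,.05),T(356,407,.05),T(244,298,.05),T(244,516,.05)]
for a in A:print(a.round(4))
ax=np.array([(A[0]+A[1])[0]/2,(A[0]+A[1])[1]/2]);ax[0]=(A[2][0]+A[3][0])/2
print("axT",ax,"cruc",T(247,398,.08),S(421,163,.084))
axS=[S(284,225,.05),S(566,225,.05),S(425,121,.05),S(425,328,.05)];print("axS",np.mean([axS[0],axS[1],],0),np.mean(axS[2:],0))
ball=np.array([.488,.138])
print("ballrange",np.linalg.norm(ball-ax))
print("nozzle",T(167,232,.11),S(355,310,.10),"blue ang",np.arctan2(.1067-ax[1],.7865-ax[0]))
print("tail",T(68,20,.1),"slab ends",T(145,413,.062),T(178,488,.062),T(310,322,.062),T(352,396,.062))
print("ring",T(322,352,.1),S(309,130,.1))
print("pivot",T(484,343,.055),S(145,143,.055),"peg",T(600,357,.054),S(60,55,.054))
E
```

```text
[0.5633 0.0815 0.05  ]
[ 0.563  -0.0807  0.05  ]
[0.6445 0.0008 0.05  ]
[0.4828 0.0014 0.05  ]
axT [5.63641230e-01 3.79142444e-04] cruc [ 0.56433439 -0.00079844  0.08      ] [ 0.55991344 -0.00322936  0.084     ]
axS [0.56996939 0.00699673 0.05      ] [0.56634154 0.00367525 0.05      ]
ballrange 0.1570385179613576
nozzle [0.67936357 0.05617816 0.11      ] [0.67426437 0.05289326 0.1       ] blue ang 0.445141851970595
tail [0.84070447 0.12869674 0.1       ] slab ends [0.55673404 0.07304651 0.062     ] [0.50169861 0.04908622 0.062     ] [ 0.62381676 -0.04711305  0.062     ] [ 0.56894528 -0.07722809  0.062     ]
ring [ 0.5938774  -0.05415344  0.1       ] [ 0.59054116 -0.05714448  0.1       ]
pivot [ 0.60946897 -0.17458052  0.055     ] [ 0.62295764 -0.16010307  0.055     ] peg [ 0.59917492 -0.25960038  0.054     ] [ 0.59938324 -0.25929388  0.054     ]
```

The points check out. The axis is at (0.564, 0.000), the ball is at (0.488, 0.138) and 157 mm out against the stated 154, and the peg is at (0.599, -0.259). The torch bears 0.443 rad, so the arm has to go from about 2.06 to 3.585 rad. First I'll move to above the clockwise side of the arm.

>>> play_rows --rows "1 -0.25 -0.12 0 0.3; 1 -0.5 -0.24 0 0.6; 1 -0.75 -0.36 0 0.9; 1 -0.99 -0.47 0 1; 1 -0.99 -0.47 0 1; 1 -0.99 -0.47 0 1"

```text
time: 0.85
position: [0.3823, 0.3195, 0.2389]
tcp_rot: [-0.0, 0.425, 0.905, -0.0]
force: [-0.8, 0.3, -0.2]
grip_width: -0.001
grip_force: 0.0
```

```bash
cat >> h.py <<'E'
def rows(pts,yaw=None):
    s=robot.state();q=np.array(s["tcp_rot"]);M=Rotation.from_quat(q[[1,2,3,0]]).as_matrix()
    print("t",round(s["time"],2),"pos",s["position"].round(4) if hasattr(s["position"],"round") else s["position"],"yaw",np.degrees(np.arctan2(M[1,0],M[0,0])).round(1),"F",np.round(s["force"],1))
    for p in pts: print((M.T@(np.array(p)-np.array(s["position"]))/.25).round(3))
AX=np.array([.564,0.])
def fin(phi,r=.115,off=.017,z=.038):
    "finger centre pushing the arm at angle phi"
    u=np.array([np.cos(phi),np.sin(phi)]);t=np.array([-u[1],u[0]]);p=AX+r*u-off*t;return [*p,z]
E
python3 -c "
from h import *
rows([[.572,.125,.2],[.572,.125,.038]])"
```

```text
t 0.85 pos [0.3823 0.3195 0.2389] yaw 129.6 F [-0.8  0.3 -0.2]
[-1.083  0.088  0.155]
[-1.083  0.089  0.803]
```

>>> play_rows --rows "1 -0.25 0.02 0.1 0.2; 1 -0.5 0.04 0.15 0.48; 1 -0.75 0.06 0.15 0.48; 1 -1 0.09 0.15 0.48; 1 -1 0.09 0.15 0.48; 1 -1 0.09 0.15 0.48"

```text
time: 1.6
position: [0.558, 0.144, 0.2012]
tcp_rot: [-0.001, 0.534, 0.846, -0.0]
force: [0.5, -0.6, 0.6]
grip_width: -0.002
grip_force: 0.0
```

```bash
python3 -c "
from h import *
print([np.round(fin(a),3) for a in (1.6,1.8)])
p=robot.state()['position']
rows([[.570,.122,.2],[.570,.122,.038]])"
```

```text
[array([0.578, 0.115, 0.038]), array([0.554, 0.116, 0.038])]
t 1.6 pos [0.558  0.144  0.2012] yaw 115.5 F [ 0.5 -0.6  0.6]
[-0.1    0.005  0.005]
[-0.101  0.006  0.653]
```

>>> play_rows --rows "1 -0.1 0 0.1 0; 1 -0.1 0 0.25 0; 1 -0.1 0 0.4 0; 1 -0.1 0 0.55 0; 1 -0.1 0 0.65 0; 1 -0.1 0 0.65 0; 1 -0.1 0 0.65 0"

```text
time: 2.48
position: [0.5695, 0.1219, 0.0404]
tcp_rot: [0.0, 0.533, 0.846, 0.0]
force: [0.8, -0.3, 0.1]
grip_width: -0.004
grip_force: 0.0
```

```bash
python3 -c "
from h import *
rows([fin(a,off=.02) for a in (1.8,1.95,2.1,2.22,2.34,2.46,2.58,2.70)])"
```

```text
t 2.48 pos [0.5695 0.1219 0.0404] yaw 115.6 F [ 0.8 -0.3  0.1]
[ 0.001 -0.053  0.01 ]
[ 0.023 -0.12   0.01 ]
[ 0.035 -0.189  0.009]
[ 0.036 -0.245  0.009]
[ 0.031 -0.301  0.009]
[ 0.019 -0.355  0.009]
[ 0.001 -0.408  0.009]
[-0.023 -0.459  0.009]
```

>>> play_rows --rows "1 0 -0.05 0.01 0; 1 0.02 -0.12 0.01 0; 1 0.035 -0.19 0.01 0; 1 0.035 -0.245 0.01 0; 1 0.03 -0.3 0.01 0; 1 0.02 -0.355 0.01 0; 1 0 -0.41 0.01 0; 1 -0.025 -0.46 0.01 0"

```text
time: 3.48
position: [0.4677, 0.0649, 0.0368]
tcp_rot: [-0.0, 0.534, 0.845, 0.0]
force: [0.9, 0.6, 0.2]
grip_width: -0.001
grip_force: 0.5
```

```bash
python3 -c "
from h import *
rows([fin(a,off=.02) for a in (2.7,2.8,2.9,3.0,3.1,3.2,3.28,3.34,3.4)])
im=snap('top','t1.png')
cv2.imwrite('pics/t1c.png',cv2.resize(im[95:215,275:405,::-1],None,fx=5,fy=5,interpolation=cv2.INTER_CUBIC))"
```

```text
t 3.48 pos [0.4677 0.0649 0.0368] yaw 115.4 F [0.9 0.6 0.2]
[ 0.007  0.007 -0.005]
[-0.018 -0.032 -0.005]
[-0.047 -0.069 -0.005]
[-0.079 -0.103 -0.005]
[-0.114 -0.133 -0.005]
[-0.153 -0.16  -0.005]
[-0.185 -0.178 -0.005]
[-0.21  -0.191 -0.005]
[-0.236 -0.201 -0.005]
```

View pics/t1c.png

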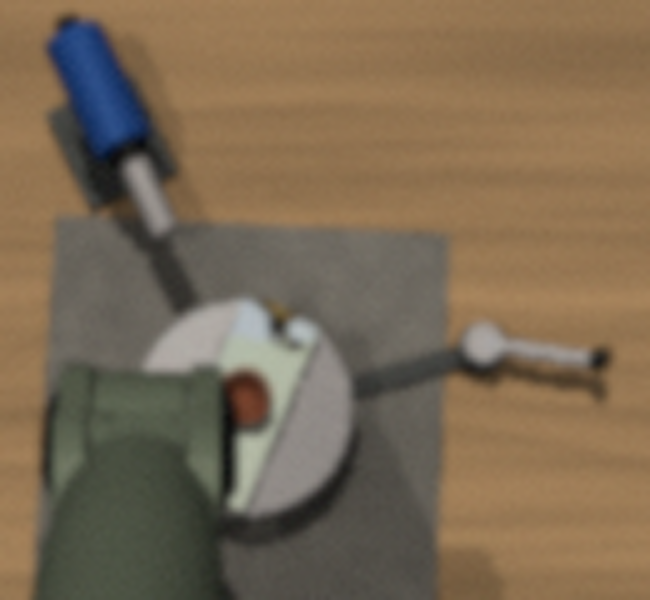

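The push works. The slab now lies at about 158° and the crucible is still centred at (247,398) in the crop. I'll continue to just short of the target.

>>> play_rows --rows "1 -0.02 -0.03 0 0; 1 -0.05 -0.07 0 0; 1 -0.08 -0.105 0 0; 1 -0.115 -0.135 0 0; 1 -0.155 -0.16 0 0; 1 -0.185 -0.18 0 0; 1 -0.21 -0.19 0 0; 1 -0.235 -0.2 0 0"

```text
time: 4.53
position: [0.4485, -0.0093, 0.0368]
tcp_rot: [-0.0, 0.534, 0.845, 0.0]
force: [0.0, 1.3, -0.4]
grip_width: 0.002
grip_force: 0.5
```

```bash
python3 -c "
from h import *
rows([fin(a,off=.017) for a in (3.4,3.5,3.585)])
im=snap('top','t2.png')
cv2.imwrite('pics/t2c.png',cv2.resize(im[95:215,275:405,::-1],None,fx=5,fy=5,interpolation=cv2.INTER_CUBIC))
im=snap('scene','s2.png')"
```

```text
t 4.53 pos [ 0.4485 -0.0093  0.0368] yaw 115.4 F [ 0.   1.3 -0.4]
[-0.013 -0.006 -0.005]
[-0.058 -0.019 -0.005]
[-0.096 -0.027 -0.005]
```

View pics/t2c.png

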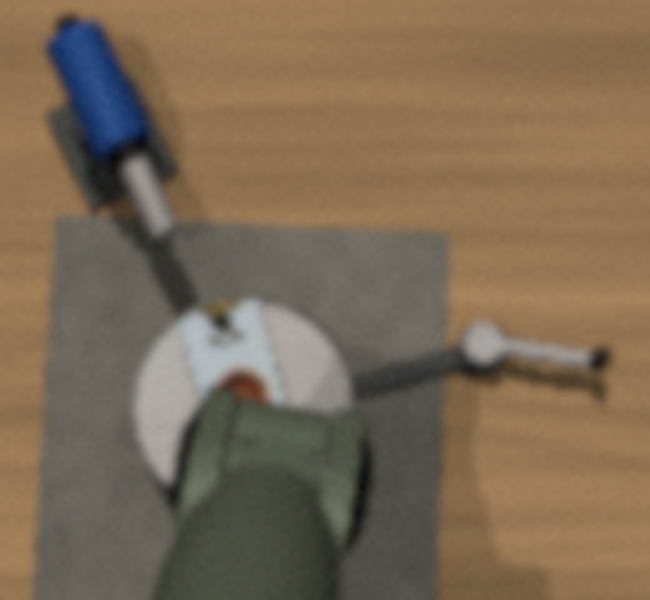

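The ring is at crop (220,308), and the slab stands at about 193.5° against a target of 205.4°. I'll push most of the rest and then measure the slab edges numerically.

>>> play_rows --rows "1 -0.03 -0.01 0 0; 1 -0.055 -0.018 0 0; 1 -0.08 -0.024 0 0; 1 -0.08 -0.024 0 0; 1 -0.08 -0.024 0 0"

```text
time: 5.25
position: [0.4515, -0.0298, 0.0368]
tcp_rot: [-0.0, 0.534, 0.845, -0.0]
force: [1.0, 0.4, -0.1]
grip_width: -0.0
grip_force: 0.0
```

```bash
cat > ang.py <<'E'
from h import *
def run(tag):
    im=snap('top',tag+'_t.png').astype(int);sc=snap('scene',tag+'_s.png')
    # slab: bluish-white vs pinkish pan
    r,g,b=im[...,0],im[...,1],im[...,2]
    m=((b>r+6)&(g>130)).astype(np.uint8);m[:150]=0;m[212:]=0;m[:,:298]=0;m[:,350:]=0
    n,l,s,c=cv2.connectedComponentsWithStats(m);i=1+s[1:,4].argmax()
    m=(l==i);print("slab",s[i])
    L,Rr=[],[]
    for v in range(s[i,1]+5,s[i,1]+s[i,3]-5):
        u=np.where(m[v])[0]
        if len(u): L.append(at('top',(u.min()-.5,v),.062)[:2]);Rr.append(at('top',(u.max()+.5,v),.062)[:2])
    for P in(L,Rr):
        P=np.array(P,np.float32);d=cv2.fitLine(P,cv2.DIST_HUBER,0,.01,.01).ravel()
        if d[0]<0:d=-d
        a=np.arctan2(d[1],d[0]);off=np.cross(d[:2],AX-d[2:]) if len(d)==4 else 0
        print("edge ang",a.round(3),"deg",np.degrees(a).round(1),"axis off",off)
    hsv=cv2.cvtColor(im.astype(np.uint8),cv2.COLOR_RGB2HSV)
    B=cv2.inRange(hsv,(100,120,40),(130,255,255));B[140:]=0
    ys,xs=np.nonzero(B);P=np.array([at('top',p,.115)[:2] for p in zip(xs,ys)],np.float32)
    d=cv2.fitLine(P,cv2.DIST_L2,0,.01,.01).ravel();d=d if d[0]>0 else -d
    print("torch fit",np.degrees(np.arctan2(d[1],d[0])).round(1),"from axis",np.degrees(np.arctan2(*(d[2:]-AX)[::-1])).round(1))
    y=sc[150:280,220:330].astype(int);q=((y[...,0]-y[...,2]>60)&(y[...,1]-y[...,2]>40)).astype(np.uint8)
    n,l,s,c=cv2.connectedComponentsWithStats(q)
    for k in range(1,n):
        if s[k,4]>3:
            p=at('scene',c[k]+[220,150],.1);print("ring?",s[k,4],c[k]+[220,150],p,np.degrees(np.arctan2(p[1],p[0]-AX[0])))
    cv2.imwrite('pics/'+tag+'_c.png',np.vstack([cv2.resize(a,None,fx=5,fy=5,interpolation=cv2.INTER_CUBIC) for a in(im[125:185,275:405,::-1].astype(np.uint8),sc[200:260,220:350,::-1])]))
    rows([fin(a) for a in (3.54,3.585)])
E
python3 -W ignore -c "
from ang import *
run('u1')"
```

```text
slab [309 157  19  23 153]
edge ang 0.423 deg 24.2 axis off -0.03194197790195682
edge ang -0.842 deg -48.3 axis off -0.02668336965281227
torch fit 22.8 from axis 25.9
ring? 4007 [252.29722985 179.44721737] [ 0.50542564 -0.17449501  0.1       ] -108.5558340637955
ring? 273 [320.6043956  158.31135531] [ 0.28784209 -0.08071636  0.1       ] -163.70723763994488
ring? 239 [324.041841   205.71966527] [0.46718895 0.06582968 0.1       ] 145.785040512624
ring? 115 [223.05217391 226.3826087 ] [ 0.69795996 -0.09337215  0.1       ] -34.87709034788468
ring? 71 [284.98591549 220.25352113] [0.57960247 0.0187315  0.1       ] 50.2072693147607
ring? 13 [277.92307692 228.07692308] [0.61364674 0.02364873 0.1       ] 25.47032733808226
ring? 5 [278.  233.8] [0.62927858 0.03772723 0.1       ] 30.025420719204114
ring? 522 [230.86015326 269.14750958] [0.78538769 0.02791518 0.1       ] 7.18660349382359
ring? 142 [323.64084507 274.1056338 ] [0.66233822 0.20906219 0.1       ] 64.80874618491605
t 5.35 pos [ 0.4515 -0.0296  0.0368] yaw 115.4 F [-0.8  0.3 -1.1]
[ 0.002  0.001 -0.005]
[-0.018 -0.003 -0.005]
```

View pics/u1_c.png

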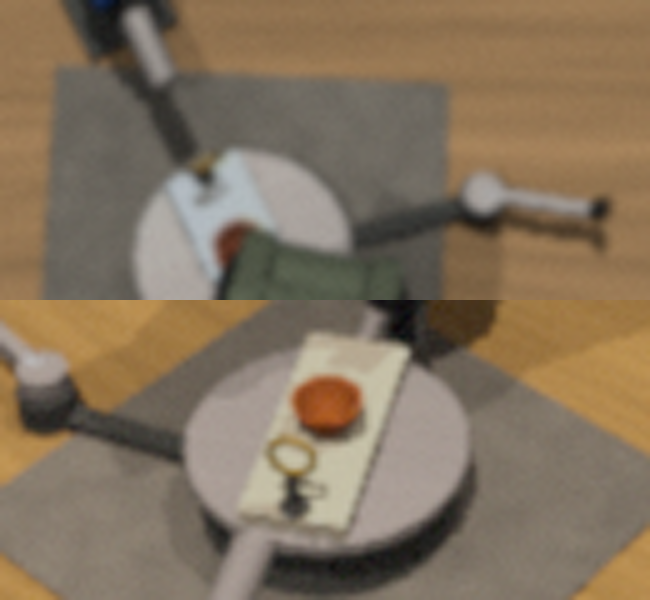

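```bash
python3 -W ignore - <<'E'
from h import *
dg=lambda p:np.degrees(np.arctan2(p[1],p[0])).round(1)
T=lambda u,v,z:at("top",((u+.5)/5-.5+275,(v+.5)/5-.5+125),z)[:2]
S=lambda u,v,z:at("scene",((u+.5)/5-.5+220,(v-300+.5)/5-.5+200),z)[:2]
print("top slab edges",dg(T(165,190,.062)-T(212,285,.062)),dg(T(238,152,.062)-T(275,225,.062)))
p=(T(165,190,.062)+T(238,152,.062))/2;print("slab end mid",p,dg(p-AX),np.linalg.norm(p-AX))
print("top ring",T(205,163,.105),dg(T(205,163,.105)-AX))
print("scene slab edges",dg(S(243,515,.062)-S(307,335,.062)),dg(S(349,528,.062)-S(410,345,.062)))
p=(S(243,515,.062)+S(349,528,.062)+S(307,335,.062)+S(410,345,.062))/4;print("scene slab centre=axis",p)
r=S(291,456,.1);print("scene ring",r,dg(r-p),dg(r-AX))
for q in("top","scene"):
    im=cv2.imread("pics/%s0.png"%q[:3 if q=="top" else 2]);h=cv2.cvtColor(im,cv2.COLOR_BGR2HSV)
    ax=AX if q=="top" else p
    b=cv2.inRange(h,(95,90,15),(135,255,255))
    b[150 if q=="top" else 330:]=0;b[:80 if q=="top" else 240]=0;b[:,:230]=0;b[:,330:]=0
    c=max(cv2.findContours(b,0,1)[0],key=cv2.contourArea);m=cv2.moments(c);w=at(q,(m["m10"]/m["m00"],m["m01"]/m["m00"]),.1)[:2]
    print(q,"blue",cv2.boundingRect(c),w,dg(w-ax),cv2.minAreaRect(c))
    # nozzle rows
    for v in (range(126,141,2) if q=="top" else range(250,262,2)):
        row=im[v].astype(int);lo,hi=(290,315) if q=="top" else (255,285)
        g=row[lo:hi];print(v,[(x.max()-x.min(),x.mean().round().astype(int)) for x in g] if v in(134,) else "",end="")
        ok=np.where((g.max(1)-g.min(1)<30)&(g.mean(1)>125))[0]
        if len(ok):
            w=at(q,(lo+ok.mean(),v),.1)[:2];print(v,lo+ok.min(),lo+ok.max(),w.round(4),dg(w-ax))
E
```

```text
top slab edges 25.9 26.2
slab end mid [0.6247453  0.03196738] 27.8 0.0686433155350481
top ring [0.62133688 0.02915403] 27.0
scene slab edges 27.8 26.4
scene slab centre=axis [0.56353597 0.00448552]
scene ring [0.62140052 0.03007484] 23.9 27.7
top blue (285, 99, 20, 28) [0.78669008 0.10628585] 25.5 ((293.4000244140625, 112.30000305175781), (27.72724151611328, 12.969193458557129), 63.43495178222656)
126 128 128 301 303 [0.73   0.0781] 25.2
130 130 302 304 [0.7226 0.0745] 25.1
132 132 303 305 [0.7152 0.0708] 25.1
134 [(np.int64(58), np.int64(104)), (np.int64(43), np.int64(93)), (np.int64(18), np.int64(75)), (np.int64(6), np.int64(61)), (np.int64(2), np.int64(52)), (np.int64(1), np.int64(39)), (np.int64(3), np.int64(31)), (np.int64(9), np.int64(32)), (np.int64(13), np.int64(34)), (np.int64(19), np.int64(39)), (np.int64(20), np.int64(52)), (np.int64(15), np.int64(77)), (np.int64(11), np.int64(102)), (np.int64(10), np.int64(126)), (np.int64(10), np.int64(141)), (np.int64(11), np.int64(141)), (np.int64(10), np.int64(125)), (np.int64(15), np.int64(106)), (np.int64(32), np.int64(94)), (np.int64(48), np.int64(92)), (np.int64(54), np.int64(92)), (np.int64(53), np.int64(91)), (np.int64(53), np.int64(92)), (np.int64(54), np.int64(93)), (np.int64(57), np.int64(100))]134 303 305 [0.7078 0.0708] 26.2
136 136 304 307 [0.7004 0.0654] 25.6
138 138 305 307 [0.693  0.0636] 26.3
140 scene blue (240, 264, 30, 47) [0.78566331 0.10689542] 24.8 ((255.24427795410156, 286.51312255859375), (20.21272087097168, 46.437721252441406), 23.629377365112305)
250 250 267 272 [0.6844 0.0584] 24.1
252 252 265 271 [0.6916 0.06  ] 23.4
254 254 265 270 [0.6972 0.0635] 23.8
256 256 263 269 [0.7042 0.065 ] 23.3
258 258 263 268 [0.7097 0.0684] 23.6
260 260 262 267 [0.7158 0.0709] 23.5
```

The torch bears about 25.5° and the slab and ring read about 26–27°, so the turntable is at or very near its goal. I'll back the finger off, rise, and measure with the view clear. I then go back towards the robot and to the right, which is also the way to the lever.

>>> play_rows --rows "1 0.06 0 0 0; 1 0.1 0 -0.1 0; 1 0.1 0 -0.3 0; 1 0.1 0 -0.5 0; 1 0.1 0.2 -0.7 0; 1 0.1 0.4 -0.7 0; 1 0.1 0.6 -0.7 0; 1 0.1 0.8 -0.7 0"

```text
time: 6.35
position: [0.6221, 0.0809, 0.2118]
tcp_rot: [-0.0, 0.534, 0.846, -0.0]
force: [0.4, -0.6, 0.6]
grip_width: -0.0
grip_force: 0.0
```

```bash
python3 -W ignore - <<'E'
from h import *
rows([])
print([robot.state()["joints"]])
im=snap("top","v_t.png");sc=snap("scene","v_s.png")
cv2.imwrite("pics/v_c.png",np.vstack([cv2.resize(a[:,:,::-1],None,fx=5,fy=5,interpolation=cv2.INTER_CUBIC) for a in(im[150:220,290:400],sc[205:255,240:350])]))
E
```

```text
t 6.35 pos [0.6221 0.0809 0.2118] yaw 115.5 F [ 0.4 -0.6  0.6]
[array([ 1.16672142e-02,  4.87703461e-01, -1.70538979e-02,  1.06624684e+00,
        6.03583343e-05,  1.13746409e+00])]
```

View pics/v_c.png

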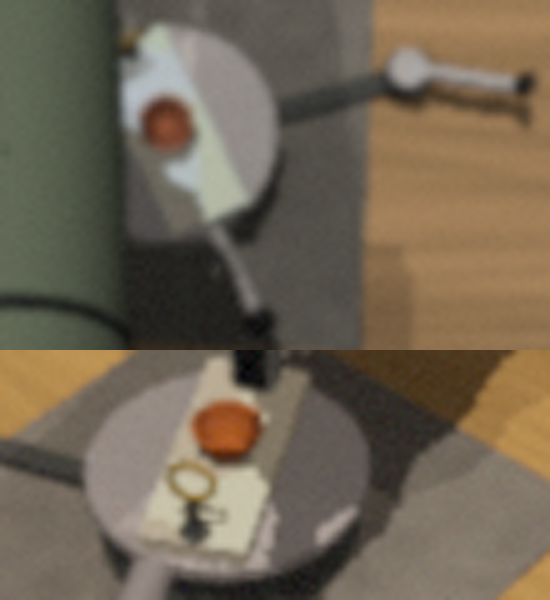

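I took the +y tool direction the wrong way, so the hand is high over the slab at TCP z 0.21. Nothing was touched: the crucible is still centred at crop (168,122) and the ring is upright in its clip. The ball is visible at crop (257,322), so I'll measure from that and plan the way to the lever.

```bash
python3 -W ignore - <<'E'
from h import *
dg=lambda p:np.degrees(np.arctan2(p[1],p[0])).round(2)
T=lambda u,v,z:at("top",((u+.5)/5-.5+290,(v+.5)/5-.5+150),z)[:2]
S=lambda u,v,z:at("scene",((u+.5)/5-.5+240,(v-350+.5)/5-.5+205),z)[:2]
b=T(257,322,.048);print("ball",b,dg(AX-b),np.linalg.norm(AX-b))
print("right slab edge",dg(T(162,28,.062)-T(245,205,.062)), "ring scene",S(191,481,.1))
c=T(168,122,.08);print("cruc",c)
rows([[.622,-.20,.25],[.56,-.25,.2],[.55,-.255,.2]])
E
```

```text
ball [ 0.4237829  -0.06216655] 23.91 0.15338029513515822
right slab edge 24.51 ring scene [0.62140052 0.03007484]
cruc [0.56507053 0.00207397]
t 6.45 pos [0.6242 0.0819 0.2103] yaw 115.6 F [-0.2 -0.9  0. ]
[-1.013 -0.495 -0.16 ]
[-1.086 -0.806  0.04 ]
[-1.087 -0.85   0.04 ]
```

>>> play_rows --rows "1 -0.2 -0.1 0 0; 1 -0.4 -0.25 0 0; 1 -0.6 -0.4 0 0; 1 -0.8 -0.6 0 0; 1 -1 -0.8 0 0; 1 -1 -0.85 0 0; 1 -1 -0.85 0 0; 1 -1 -0.85 0 0"

```text
time: 7.45
position: [0.5368, -0.2369, 0.2118]
tcp_rot: [-0.0, 0.534, 0.846, 0.0]
force: [0.3, 0.1, 0.6]
grip_width: 0.0
grip_force: 0.0
```

```bash
python3 -W ignore - <<'E'
from h import *
im=snap("top","w_t.png");sc=snap("scene","w_s.png")
cv2.imwrite("pics/w_c.png",np.vstack([cv2.resize(a[:,:,::-1],None,fx=5,fy=5,interpolation=cv2.INTER_CUBIC) for a in(im[152:222,290:400],sc[205:255,240:350])]))
rows([[.535,-.23,.2],[.535,-.23,.03]])
E
```

```text
t 7.55 pos [ 0.5374 -0.2367  0.2118] yaw 115.6 F [-0.4  0.2  0.6]
[0.028 0.003 0.047]
[0.028 0.003 0.727]
```

View pics/w_c.png

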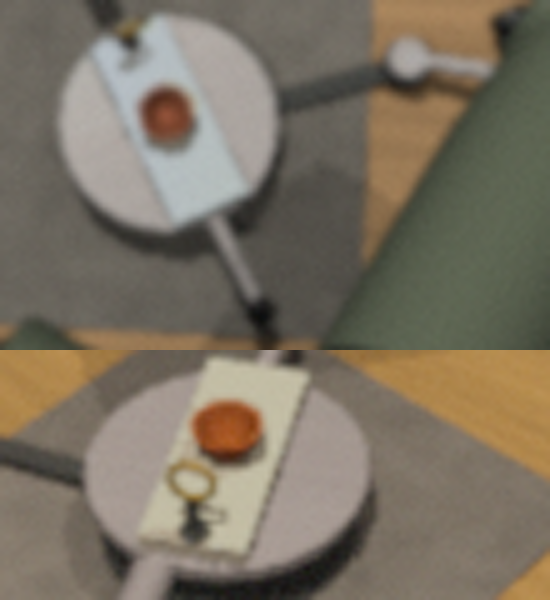

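Clear view: the pan is centred near crop (168,122), the slab is fully visible, the ball is at (260,308), and the ring points at the nozzle. I'll fit the slab numerically.

```bash
python3 -W ignore - <<'E'
from h import *
dg=lambda p:np.degrees(np.arctan2(p[1],p[0])).round(2)
T=lambda u,v,z:at("top",((u+.5)/5-.5+290,(v+.5)/5-.5+152),z)[:2]
b=T(260,308,.048);print("ball eye",b,dg(AX-b),np.linalg.norm(AX-b))
print("edges eye",dg(T(93,48,.062)-T(173,228,.062)),dg(T(162,14,.062)-T(250,188,.062)))
im=cv2.imread("pics/w_t.png").astype(int);b,g,r=im[...,0],im[...,1],im[...,2]
for th in(0,4,8):
    m=((b>r+th)&(g>120)).astype(np.uint8);m[:150]=0;m[200:]=0;m[:,:300]=0;m[:,348:]=0
    c=max(cv2.findContours(m,0,cv2.CHAIN_APPROX_NONE)[0],key=cv2.contourArea)
    P=np.array([at("top",p,.062)[:2] for p in c[:,0]],np.float32)
    rc=cv2.minAreaRect(P);bx=cv2.boxPoints(rc);e=[bx[1]-bx[0],bx[2]-bx[1]];d=max(e,key=np.linalg.norm);d=d if d[0]>0 else -d
    # PCA on filled pixels
    f=np.zeros(m.shape,np.uint8);cv2.drawContours(f,[c],-1,1,-1);ys,xs=np.nonzero(f)
    Q=np.array([at("top",p,.062)[:2] for p in zip(xs,ys)]);w,v=np.linalg.eigh(np.cov(Q.T));k=v[:,1]*np.sign(v[0,1])
    print(th,"rect",rc[0],rc[1],dg(d),"pca",Q.mean(0),dg(k))
# pan circle
m=((g>100)&(im.max(2)-im.min(2)<45)).astype(np.uint8);m[:150]=0;m[205:]=0;m[:,:298]=0;m[:,349:]=0
c=max(cv2.findContours(m,0,cv2.CHAIN_APPROX_NONE)[0],key=cv2.contourArea)
P=np.array([at("top",p,.05)[:2] for p in c[:,0]],np.float32);print("pan",cv2.fitEllipse(P),cv2.minEnclosingCircle(P))
E
```

```text
ball eye [ 0.4266884  -0.06436095] 25.11 0.15164698448623998
edges eye 23.58 26.19
0 rect (0.5622344017028809, 0.002382516860961914) (0.14917437732219696, 0.060335732996463776) 25.92 pca [5.57625584e-01 4.69133652e-04] 26.56
4 rect (0.5630034804344177, 0.0027113519608974457) (0.1443028301000595, 0.056987278163433075) 25.93 pca [5.56078344e-01 2.19379672e-04] 26.57
8 rect (0.5993239879608154, 0.019512563943862915) (0.06118697300553322, 0.052335530519485474) 26.14 pca [0.60106569 0.02365988] -63.06
pan ((0.5753445625305176, -0.0006372487405315042), (0.1878916174173355, 0.1992177963256836), 91.58617401123047) ((0.5730764865875244, -0.002590718911960721), 0.12327121198177338)
```

The slab stands at 25.9° and the torch at 25.5°, which is about 0.5 mm off at the ring, so the turntable is done. Next is the lever: pivot (0.609,-0.175), peg (0.599,-0.259), length 85.6 mm against the stated 85.

>>> play_rows --rows "1 0 0 0.15 0; 1 0 0 0.3 0; 1 0 0 0.45 0; 1 0 0 0.6 0; 1 0 0 0.73 0; 1 0 0 0.73 0; 1 0 0 0.73 0"

```text
time: 8.43
position: [0.538, -0.2378, 0.0303]
tcp_rot: [0.001, 0.534, 0.846, 0.0]
force: [0.2, 0.1, 0.3]
grip_width: 0.003
grip_force: 0.0
```

```bash
python3 -W ignore - <<'E'
import h
from h import *
h.AX=np.array([.6095,-.1746])
for d in (-97,-90,-83,-76,-69,-62,-55,-48,-43,-40): print(d,np.round(fin(np.radians(d),r=.06,off=.02,z=.03),3))
rows([fin(np.radians(d),r=.06,off=.02,z=.03) for d in(-105,-97,-90,-83,-76,-69,-62,-55,-48,-43,-40)])
E
```

```text
-97 [ 0.582 -0.232  0.03 ]
-90 [ 0.59  -0.235  0.03 ]
-83 [ 0.597 -0.237  0.03 ]
-76 [ 0.605 -0.238  0.03 ]
-69 [ 0.612 -0.238  0.03 ]
-62 [ 0.62  -0.237  0.03 ]
-55 [ 0.628 -0.235  0.03 ]
-48 [ 0.635 -0.233  0.03 ]
-43 [ 0.64 -0.23  0.03]
-40 [ 0.643 -0.228  0.03 ]
t 8.43 pos [ 0.538  -0.2378  0.0303] yaw 115.5 F [0.2 0.1 0.3]
[-0.025  0.15   0.001]
[-0.054  0.17   0.001]
[-0.077  0.191  0.001]
[-0.097  0.215  0.001]
[-0.114  0.241  0.001]
[-0.128  0.268  0.002]
[-0.138  0.297  0.002]
[-0.145  0.328  0.002]
[-0.148  0.358  0.002]
[-0.148  0.38   0.002]
[-0.146  0.394  0.002]
```

>>> play_rows --rows "1 -0.02 0.08 0 0; 1 -0.04 0.15 0 0; 1 -0.06 0.18 0 0; 1 -0.08 0.2 0 0; 1 -0.1 0.22 0 0; 1 -0.115 0.245 0 0; 1 -0.128 0.27 0 0; 1 -0.138 0.3 0 0"

```text
time: 9.43
position: [0.6198, -0.2372, 0.0291]
tcp_rot: [-0.0, 0.534, 0.845, -0.0]
force: [-2.1, 0.1, -0.5]
grip_width: -0.004
grip_force: 0.9
```

>>> play_rows --rows "1 -0.003 0.015 0 0; 1 -0.007 0.03 0 0; 1 -0.009 0.045 0 0; 1 -0.01 0.06 0 0; 1 -0.01 0.06 0 0"

```text
time: 10.05
position: [0.6348, -0.2329, 0.0293]
tcp_rot: [0.0, 0.534, 0.846, 0.0]
force: [-1.3, 0.5, 0.1]
grip_width: 0.001
grip_force: 0.3
```

Now at about -48°. I'll creep on in 1–1.5 mm steps towards the stop and watch the force.

>>> play_rows --rows "1 0 0.008 0 0; 1 0 0.015 0 0; 1 0.001 0.022 0 0; 1 0.001 0.028 0 0; 1 0.001 0.028 0 0"

```text
time: 10.68
position: [0.64, -0.2298, 0.0292]
tcp_rot: [-0.0, 0.534, 0.845, -0.0]
force: [-3.7, -0.1, 1.0]
grip_width: 0.005
grip_force: 1.7
```

```bash
python3 -W ignore - <<'E'
from h import *
rows([])
sc=snap("scene","x_s.png");im=snap("top","x_t.png")
for q,a,bx in(("scene",sc,(190,195,270,250)),("top",im,(365,135,410,180))):
    x0,y0,x1,y1=bx;m=np.zeros(a.shape[:2],np.uint8);m[y0:y1,x0:x1]=a[y0:y1,x0:x1].mean(2)<45
    n,l,s,c=cv2.connectedComponentsWithStats(m)
    for k in range(1,n):
        if s[k,4]>3:
            p=at(q,c[k],.048)[:2];e=p-[.6095,-.1746];print(q,s[k].tolist(),p.round(3),np.linalg.norm(e).round(3),np.degrees(np.arctan2(e[1],e[0])).round(1))
E
```

```text
t 10.68 pos [ 0.64   -0.2298  0.0292] yaw 115.4 F [-3.7 -0.1  1. ]
scene [196, 195, 20, 19, 229] [ 0.626 -0.256] 0.083 -78.4
scene [196, 211, 5, 8, 31] [ 0.677 -0.23 ] 0.088 -39.5
scene [224, 219, 11, 7, 34] [ 0.644 -0.135] 0.053 48.9
scene [263, 245, 2, 3, 5] [0.651 0.002] 0.182 76.7
top [401, 175, 6, 5, 18] [ 0.557 -0.29 ] 0.127 -114.5
```

The peg is at -39.5°, 57° round from its start, and the force is rising. I'll press a little more to confirm the stop.

>>> play_rows --rows "1 0.001 0.006 0 0; 1 0.002 0.012 0 0; 1 0.002 0.012 0 0; 1 0.002 0.012 0 0"

```text
time: 11.28
position: [0.6404, -0.2295, 0.0291]
tcp_rot: [-0.001, 0.535, 0.845, -0.003]
force: [-10.5, -6.2, 4.3]
grip_width: -0.001
grip_force: 5.2
```

The force is 12 N with no further travel, so the lever is at its stop. Back off and rise.

>>> play_rows --rows "1 0 -0.06 0 0; 1 0 -0.15 0 0; 1 0 -0.2 -0.15 0; 1 0 -0.2 -0.35 0; 1 0 -0.2 -0.55 0; 1 0 -0.5 -0.75 0; 1 0 -0.8 -0.75 0; 1 0 -1 -0.75 0"

```text
time: 12.28
position: [0.4386, -0.3262, 0.2169]
tcp_rot: [0.003, 0.534, 0.846, 0.0]
force: [0.1, -1.8, 0.5]
grip_width: 0.003
grip_force: 0.0
```

```bash
python3 -W ignore - <<'E'
from h import *
rows([])
sc=snap("scene","y_s.png");im=snap("top","y_t.png")
cv2.imwrite("pics/y_c.png",np.vstack([cv2.resize(a[:,:,::-1],None,fx=3,fy=3,interpolation=cv2.INTER_CUBIC) for a in(im[85:220,230:460],sc[170:230+5,180:410])])[:600])
E
```

```text
t 12.28 pos [ 0.4386 -0.3262  0.2169] yaw 115.5 F [ 0.1 -1.8  0.5]
```

View pics/y_c.png

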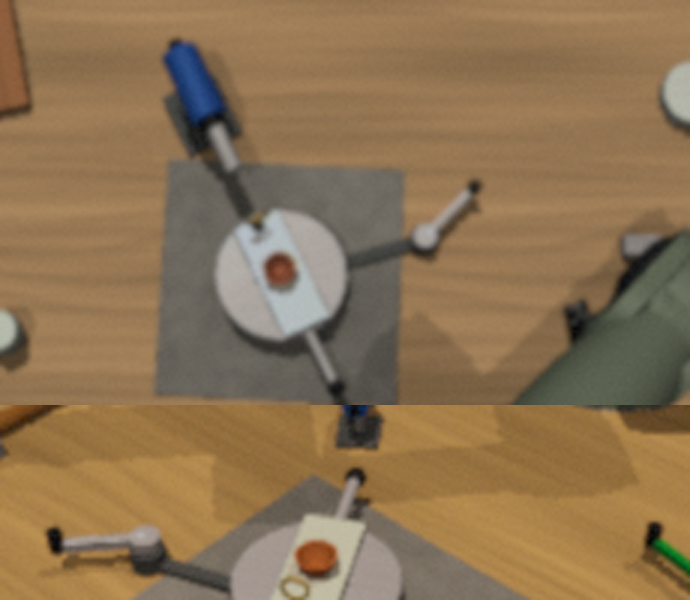

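The torch, ring, slab and arm lie in one line (tail (178,45), ring (258,218), ball (336,386)). The lever has swung to (473,187), the crucible is in place and the hand is clear. I'll let the arm settle and then hand in.

>>> play_rows --rows "1 0 0 0 0; 1 0 0 0 0; 1 0 0 0 0"

```text
time: 12.75
position: [0.4398, -0.3244, 0.2149]
tcp_rot: [0.0, 0.533, 0.846, 0.0]
force: [-1.1, -0.8, -0.5]
grip_width: -0.001
grip_force: 0.0
```

```bash
python3 -c "
from plant import robot
print(robot.sign_off())"
```

```text
the job is handed in; nothing more can be done
None
```

I handed the job in at 12.75 s: the ring stands in front of the torch nozzle to within about 1° by the camera (roughly 1 mm), the brake lever was then pushed to its stop, and the hand ended clear with the ring, crucible, jar and mallet untouched; no verdict came back.

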